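Count along the pantry rack and push the jar into the third gap

ROBOT

A 6-joint arm with a two-finger parallel gripper is mounted at the origin on the work surface. World frame = base frame: x ahead of the robot, y to its left, z up, the work surface at z = 0. Lengths are in m, angles in rad, forces in N, time in s.
With the tool pointing down it reaches from about 0.325 to 0.9 m from the base axis. Payload 6.1 kg.
Tool frame: the origin (TCP) lies on the centre line of the jaws, within the pads' length; the fingertips stand 14 mm ahead of it and the grasp point (between the pads) lies 5 mm behind it; z points along the fingers, y is the line along which they close (so a half turn about z gives the same grasp; the last joint's range is limited). The gripper opens to 85 mm and grips with 20 to 120 N. Pads are 22 mm wide; open, the fingers measure 114 mm over their backs; the gripper's body (76 mm by 85 mm) begins 54 mm behind the grasp point. The pads swing forward as they close: fully open they stand 13 mm farther back than shut.
Start: joints at [-1.291, 0.22, 1.526, -0, 1.395, -0.126], TCP at [0.247, -0.574, 0.245] pointing down, gripper open.
Joint ranges: [-2.98, 2.98], [-0.91, 2.08], [0.09, 2.57], [-1.24, 4.39], [0.2, 2.65], [-2.68, 2.68]. Speed limits (rad/s): [2.57, 2.57, 3.01, 3.14, 3.14, 3.14].

INTERFACE

Orientations are given as a unit quaternion [x, y, z, w].
In Python, from rig import observe, read_camera, sign_off gives the robot as it stands. The module is installed in compiled form; this text tells all that it offers.
- The arm moves only by the tool move_arm, never from a script. Its arguments are lists of equal length, an entry for each row: "gripper": the finger opening in m, from 0 to 0.0854; "offset": the shift along the tool's x, y, z in m, a list of three; "turn": the turn, a rotation vector about the tool's x, y, z in degrees, a list of three. A call has 1 to 20 rows; each row shifts and turns the commanded pose from where the row before left it, along the tool's axes as they then stand; what a row does not reach is not made up. A row lasts 1/8 s, in which the tool goes at most 62.5 mm and 10.7 degrees, less where a joint would pass 70% of its speed; a pose out of reach is approached as far as the arm can. A call with a gripper value outside its range is refused whole. The fingers move at their own pace and stop on an object; "grip_force" is the grip in N (left out, the last holds). Time passes only in rows, so rows that do not move let the fingers close. It gives the time, the measured TCP pose, the force, the opening and the grip force at its end, in the units of the state.
- observe(): the state, without advancing time (a new reading comes with each control period).
- read_camera(name): name is "scene" or "top"; returns a dict with "frame" (384x512x3 uint8, red, green, blue), "fov_y" (degrees; the focal length in pixels is half the picture's height over the tangent of half this angle, whatever the lens; pixels are square), "cx", "cy" (the principal point, pixels), "extrinsics" (4x4, takes a point from camera to world coordinates). Camera axes: x right, y down, z forward; pixel columns grow to the right and rows downward; lengths in m; the calibration is good to about 2 mm. A picture is of the moment at which its call begins. There is no depth.
- sign_off(): hands the job in; it is judged then, once.
The state is a dict: "clock": time; "joint_positions": joint angles; "dq": joint speeds; "joint_efforts": joint torques, N m; "ee_pos": TCP position; "ee_rot": TCP orientation; "force": force on the tool from outside, world axes, zero at the start; "moment": the same for the moment, N m; "gripper_width": opening from 0.0 (shut) to 1.0 (fully open); "grip_force": force on a finger pad.
Only numpy, scipy, OpenCV 4.12 (cv2) and the standard library are available. Lean on these libraries where they do the work, as an engineer would, in place of code of your own. Each camera call takes 0.05 s, during which the arm holds its last target. There are 200 camera calls.

TASK

With the fingers closed, run a fingertip lightly along the top of the rack's metal rail from the blue-post end, counting the gaps as you go: touch the rail behind the first, second and third gap, and stop there without touching the rail beyond the third. Then push the red tomato jar along the counter into that third gap, all the way in against the back wall, and draw the hand clear. The jar is only pushed: never lift or tip it, and leave the other jars where they stand.

Things in the scene. Friction and masses are not known exactly. Their poses are not given: they have to be found in the camera images.
- rack: Brown wooden divider rack, fixed, open towards the robot (its -x), no floor. Dividers 6 mm thick, 30 mm high, from x -40 to +40 mm, at y = 0, +-62, +-124, +-186 mm, leave six gaps 56 mm wide centred at y = +-31, +-93, +-155 mm. The 30 mm high back wall has its inner face at x = +40 mm. Origin on the counter at the rack's centre.
- rail: Aluminium rail behind the back wall, along the rack's y, 374 mm long, 14 mm wide, higher than the jars. Origin: middle of its top face, 78 mm above the counter, at x = +56 mm, y = 0 of the rack. On springs: it gives straight down under about 1.2 N, then 0.5 N per mm, up to 12 mm; rigid sideways. Pressing it 4 to 6 mm is a light touch.
- blue_post: Blue round post, 22 mm in diameter, 97 mm high, fixed at one end of the rail: x = +56 mm, y = +200 or -200 mm of the rack (the end varies). Counting starts here: the centres of the first three gaps lie 45, 107 and 169 mm from it along the rail. Origin at the centre of its foot.
- wood_post: Dark brown post of the same shape and size at the other end of the rail. Origin at the centre of its foot.
- tomato_jar: The jar to push: tomato red, red lid, straight round, 46 mm in diameter, 58 mm high, 0.1 to 0.22 kg, loose on the counter 30 to 50 mm (its centre) before the dividers' front ends, mostly not in line with the third gap: push it sideways first. Pushed below 40 mm height it slides without tipping. Against the back wall its centre is at x = +17 mm of the rack. Origin: centre of its underside.
- pickle_jar: Green jar with a steel lid. Straight round jar 46 mm in diameter, 58 mm high, about 0.15 kg, loose, standing on the counter; origin at the centre of its underside. A bystander: it may stand in an end gap of the rack or beside it on the counter.
- peach_jar: Golden yellow jar with a brass lid. Straight round jar 46 mm in diameter, 58 mm high, about 0.15 kg, loose, standing on the counter; origin at the centre of its underside. A bystander: it may stand in an end gap of the rack or beside it on the counter.
- bean_jar: Cream jar with a white lid. Straight round jar 46 mm in diameter, 58 mm high, about 0.15 kg, loose, standing on the counter; origin at the centre of its underside. A bystander: it may stand in an end gap of the rack or beside it on the counter.
- plum_jar: Dark purple jar with a brass lid. Straight round jar 46 mm in diameter, 58 mm high, about 0.15 kg, loose, standing on the counter; origin at the centre of its underside. A bystander: it may stand in an end gap of the rack or beside it on the counter.
Not all that is in view belongs to the job. Several things look just like the tomato_jar: the one meant starts farthest to the robot's left.

How it is judged:
On the way, in this order (a step that is already met when the one before it is completed fails the run):
1. a closed fingertip touches the rail behind the first gap from the blue post (contact force between the fingers and rail above 0.4 N and horizontal distance between the grasp point and blue_post between 0.021 and 0.069 m), for 0.1 s.
2. a closed fingertip touches the rail behind the second gap from the blue post (contact force between the fingers and rail above 0.4 N and horizontal distance between the grasp point and blue_post between 0.083 and 0.131 m), for 0.1 s.
3. a closed fingertip touches the rail behind the third gap from the blue post (contact force between the fingers and rail above 0.4 N and horizontal distance between the grasp point and blue_post between 0.145 and 0.193 m), for 0.1 s.
4. the tomato jar stands all the way in the third gap (x of tomato_jar in the frame of rack between 0.007 and 0.024 m and horizontal distance between tomato_jar and blue_post between 0.158 and 0.189 m and height (world z) of tomato_jar below 0.006 m and angle between tomato_jar's own z axis and vertical below 0.08 rad), for 0.2 s.
At the end, for the whole second after the job is handed in: The tomato jar stands upright on the counter in the third gap from the blue post, within 10 mm of the back wall, at rest; the other jars are within 20 mm of where they were (all of step 4 and linear speed of tomato_jar below 0.01 m/s and distance of each of pickle_jar, peach_jar, bean_jar, plum_jar from where it was at the start of the episode below 0.02 m); the robot touches nothing.
It fails at once if the rail is touched beyond the third gap (contact force between the fingers and rail above 0.4 N and horizontal distance between the grasp point and blue_post above 0.205 m).
It fails at once if the rail is pressed hard (over 20 N) (contact force between the fingers and rail above 20 N).
It fails at once if the tomato jar is lifted off the counter (over 12 mm) (height (world z) of tomato_jar above 0.012 m).
It fails at once if the tomato jar is tipped (over 20 degrees) (angle between tomato_jar's own z axis and vertical above 0.35 rad).
It fails at once if another jar is shoved (over 20 mm) or tipped (distance of any of pickle_jar, peach_jar, bean_jar, plum_jar from where it was at the start of the episode above 0.02 m or angle between any of pickle_jar, peach_jar, bean_jar, plum_jar's own z axis and vertical above 0.35 rad).
It also fails if it takes over 61 s, if anything falls off the work surface, if the arm or the gripper's body presses on something with over 40 N, if the wrist force passes 120 N, or if a joint passes its speed limit or range.

## Working session

There is one attempt and no reset: what is moved stays moved. The work goes in short steps, Python scripts to look and compute and a tool call to move; the robot and the scene stay as the last step left them, time stands still between calls to the robot, and variables do not carry over. Pictures are saved under pics/ and viewed, at most 10 in all, crops included, and the job is handed in when it is done.

Besides the shell and the picture viewer there is one more tool, called by a JSON object that holds its "fn" and its "kwargs", one argument or row to a line. move_arm: Moves the arm, as the interface text tells. Its arguments: {"type":"object","properties":{"gripper":{"type":"array","items":{"type":"number"}},"offset":{"type":"array","items":{"type":"array","items":{"type":"number"}}},"turn":{"type":"array","items":{"type":"array","items":{"type":"number"}}},"grip_force":{"type":"number"}},"required":["gripper","offset","turn"]}

```bash
mkdir -p pics; python3 - <<'E'
from rig import *
import cv2,pickle
for n in ("scene","top"):
    c=read_camera(n); pickle.dump(c,open(n+".pkl","wb"))
    cv2.imwrite(f"pics/{n}0.png",c["frame"][:,:,::-1]); print(n,c["fov_y"],c["cx"],c["cy"],c["extrinsics"].round(3).tolist())
s=observe();print(s["ee_pos"],s["ee_rot"],s["force"],s["gripper_width"],s["clock"])
E
```

```text
scene 56.95525035725812 256.0588063470836 189.5301387415712 [[0.213, 0.693, -0.689, 0.992], [0.977, -0.136, 0.165, -0.082], [0.02, -0.708, -0.706, 0.54], [0.0, 0.0, 0.0, 1.0]]
top 47.43428379067348 258.60561253098734 189.9554983153863 [[-0.006, -0.995, 0.098, 0.47], [-1.0, 0.004, -0.024, 0.031], [0.023, -0.098, -0.995, 1.113], [0.0, 0.0, 0.0, 1.0]]
[ 0.24653978 -0.57372914  0.24428786] [ 9.79490399e-01  2.01488773e-01 -7.91531218e-05 -9.09591731e-04] [-0.73249765  0.24514148  0.43057157] 1.001570717928185 0.1
```

View pics/scene0.png

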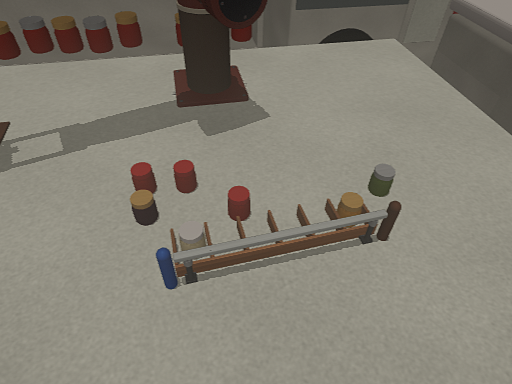

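View pics/top0.png

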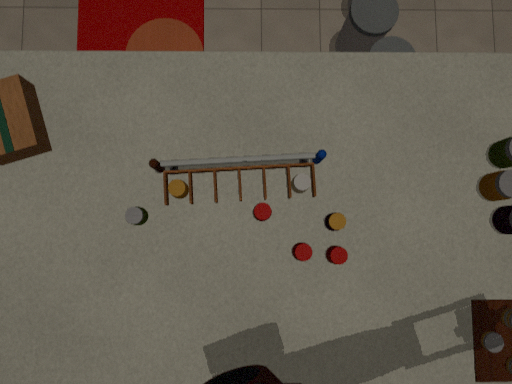

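Top view: the blue post is at (320,156) on the −y side, with the wood post at (155,164). Dividers are at columns 166 to 313. The third gap from blue is columns 240–264.

Three red jars fit the tomato jar, at top-view pixels (262,212), (303,252) and (338,255). The robot's left (+y) is image left, so (262,212) is the one meant. In the scene view it is at (238,204), farthest right. I'll measure it and check it in an enlarged crop.

```bash
cat > h.py <<'E'
import numpy as np,cv2
def ray(c,u,v,z):
    f=c["frame"].shape[0]/2/np.tan(np.radians(c["fov_y"])/2);E=c["extrinsics"]
    d=E[:3,:3]@np.array([(u-c["cx"])/f,(v-c["cy"])/f,1]);o=E[:3,3]
    return (o+d*(z-o[2])/d[2])[:2]
def proj(c,p):
    f=c["frame"].shape[0]/2/np.tan(np.radians(c["fov_y"])/2);E=c["extrinsics"]
    q=E[:3,:3].T@(np.array(p)-E[:3,3]);return q[:2]/q[2]*f+[c["cx"],c["cy"]]
def blobs(c,lo,hi,box,amin=15):
    h=cv2.cvtColor(c["frame"],cv2.COLOR_RGB2HSV);m=cv2.inRange(h,lo,hi)
    if lo[0]==0: m|=cv2.inRange(h,(172,lo[1],lo[2]),(180,hi[1],hi[2]))
    x0,y0,x1,y1=box;k=np.zeros_like(m);k[y0:y1,x0:x1]=m[y0:y1,x0:x1]
    n,l,s,ce=cv2.connectedComponentsWithStats(k)
    return [(ce[i].round(1),s[i].tolist()) for i in range(1,n) if s[i][4]>=amin]
E
python3 - <<'E'
from h import *
import pickle
T=pickle.load(open("top.pkl","rb"));S=pickle.load(open("scene.pkl","rb"))
print("red top");
for p,s in blobs(T,(0,150,110),(6,255,255),(230,190,360,280)): print(p,s,ray(T,*p,.058).round(4))
print("blue top")
for p,s in blobs(T,(105,120,40),(125,255,255),(300,140,340,170),8): print(p,s,ray(T,*p,.097).round(4))
print("blue scene")
for p,s in blobs(S,(105,120,40),(125,255,255),(140,230,190,300)): print(p,s)
print("red scene")
for p,s in blobs(S,(0,120,60),(6,255,255),(120,150,270,230)): print(p,s)
h=cv2.cvtColor(T["frame"],cv2.COLOR_RGB2HSV)
a=cv2.resize(T["frame"][135:265,140:350],None,fx=3.8,fy=3.8,interpolation=cv2.INTER_CUBIC)
cv2.imwrite("pics/crop.png",a[:,:,::-1])
E
```

```text
red top
[262.5 210.7] [255, 203, 16, 16, 202] [ 0.5231 -0.0028]
[303.4 251.9] [295, 244, 17, 17, 209] [ 0.4237 -0.1003]
[338.8 255.3] [331, 248, 17, 16, 203] [ 0.415  -0.1854]
blue top
[319.7 155.5] [313, 150, 13, 13, 84] [ 0.6509 -0.1377]
blue scene
[163.2 261.3] [156, 248, 21, 41, 176]
red scene
[184.1 175.5] [173, 160, 23, 33, 567]
[142.2 176.1] [131, 162, 25, 31, 516]
[238.5 202.3] [228, 186, 22, 35, 647]
```

View pics/crop.png

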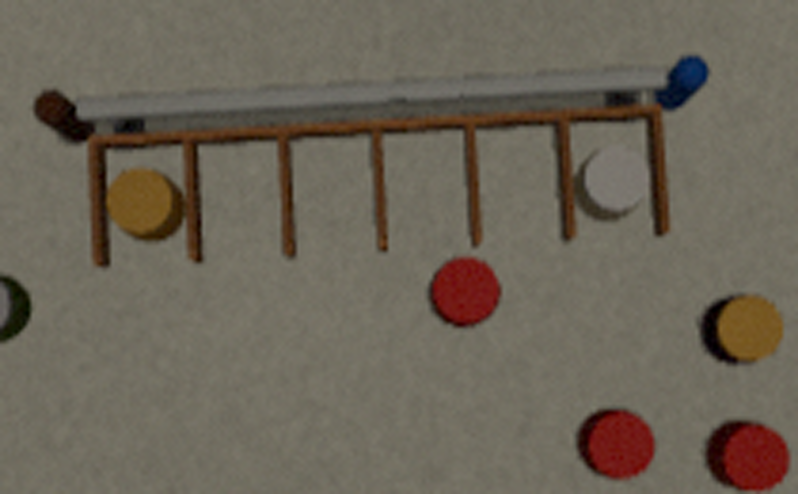

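Crop: the tomato jar is the red one at (466,291), just before the divider at (476,243), with the bean jar in gap 1 and the peach jar in the far end gap. Next I'll fit the rack frame from the divider front tops, then cross-check it with the rail ends and posts.

```bash
cat >> h.py <<'E'
E
python3 - <<'E'
from h import *
import pickle
T=pickle.load(open("top.pkl","rb"));S=pickle.load(open("scene.pkl","rb"))
cr=lambda u,v:((u+.5)/3.8-.5+140,(v+.5)/3.8-.5+135)
# divider front tips (top edge z=.03), x local -40
tips=[(101,265),(195,262),(290,257),(383,250),(477,245),(570,239),(662,234)]
W=np.array([ray(T,*cr(*t),.03) for t in tips])
L=np.array([[-.04,y] for y in (.186,.124,.062,0,-.062,-.124,-.186)])
rl=np.array([ray(T,*cr(*t),.078) for t in [(78,107),(668,79)]])
print("rail len",np.linalg.norm(rl[0]-rl[1]))
def fit(W,L):
    a=W-W.mean(0);b=L-L.mean(0)
    th=np.arctan2((b[:,0]*a[:,1]-b[:,1]*a[:,0]).sum(),(a*b).sum());R=np.array([[np.cos(th),-np.sin(th)],[np.sin(th),np.cos(th)]])
    return th,R,W.mean(0)-R@L.mean(0)
for n,(w,l) in dict(tips=(W,L),rail=(rl,np.array([[.056,.187],[.056,-.187]])),both=(np.vstack([W,rl]),np.vstack([L,[[.056,.187],[.056,-.187]]]))).items():
    th,R,t=fit(w,l);print(n,np.degrees(th),t.round(4),"res",(1000*(w-(l@R.T+t))).round(1).tolist())
b=R@[.056,-.2]+t;print("blue",b,"foot/top px scene",proj(S,[*b,0]),proj(S,[*b,.097]),"top",proj(T,[*b,.097]))
for y in (-.155,-.093,-.031):print("rail pt",(R@[.056,y]+t).round(4))
j=ray(T,262.5,210.7,.058);print("jar local",R.T@(j-t),"scene px lid",proj(S,[*j,.058]),proj(S,[*j,0.029]))
# scene rail pixel check
for y in(.187,-.187):print("scene rail end",proj(S,[*(R@[.056,y]+t),.078]))
E
```

```text
rail len 0.3719132347895119
tips 3.0414513358270217 [0.5901 0.0529] res [[1.1, -2.4], [-0.5, -1.4], [-0.8, -1.2], [0.2, 0.1], [-0.1, 0.6], [0.2, 1.4], [-0.0, 2.8]]
rail 2.611328948983636 [0.5901 0.0527] res [[0.0, -1.0], [-0.0, 1.0]]
both 2.8525760367922506 [0.5901 0.0527] res [[0.5, -2.3], [-0.9, -1.3], [-1.0, -1.1], [0.2, 0.2], [0.1, 0.6], [0.7, 1.5], [0.6, 2.9], [0.8, -1.3], [-0.9, 0.7]]
blue [ 0.65597936 -0.14424376] foot/top px scene [171.71414105 282.74544036] [162.20299085 249.16678148] top [322.40435874 153.35764641]
rail pt [ 0.6537 -0.0993]
rail pt [ 0.6507 -0.0374]
rail pt [0.6476 0.0245]
jar local [-0.06968718 -0.05212951] scene px lid [239.02963201 192.78052222] [239.23108411 203.11571288]
scene rail end [387.28687651 210.69359544]
scene rail end [172.75959886 254.66222359]
```

{"fn": "move_arm", "kwargs": {
  "gripper": [0,0,0,0,0,0,0,0,0,0,0,0,0,0,0,0,0,0],
  "offset": [
    [0,0,0],
    [0,0,0],
    [0,0,0],
    [0.031,-0.032,0],
    [0.031,-0.032,0],
    [0.031,-0.032,0],
    [0.031,-0.032,0],
    [0.031,-0.032,0],
    [0.031,-0.032,0],
    [0.031,-0.032,0],
    [0.031,-0.032,0],
    [0.031,-0.032,0],
    [0.031,-0.032,0],
    [0.031,-0.032,0],
    [0.031,-0.032,0],
    [0.031,-0.032,0],
    [0,0,0],
    [0,0,0]
  ],
  "turn": [
    [0,0,6.8],
    [0,0,6.8],
    [0,0,6.8],
    [0,0,0],
    [0,0,0],
    [0,0,0],
    [0,0,0],
    [0,0,0],
    [0,0,0],
    [0,0,0],
    [0,0,0],
    [0,0,0],
    [0,0,0],
    [0,0,0],
    [0,0,0],
    [0,0,0],
    [0,0,0],
    [0,0,0]
  ],
  "grip_force": 30
}}

```text
clock: 2.35
ee_pos: [0.628, -0.1388, 0.2446]
ee_rot: [1.0, 0.025, -0.001, 0.0]
force: [0.2, -0.5, -0.3]
gripper_width: -0.002
grip_force: 0.0
```

{"fn": "move_arm", "kwargs": {
  "gripper": [0,0,0,0,0,0],
  "offset": [
    [0.0276,-0.038,0],
    [0,0,0.04],
    [0,0,0.04],
    [0,0,0.04],
    [0,0,0],
    [0,0,0]
  ],
  "turn": [
    [0,0,0],
    [0,0,0],
    [0,0,0],
    [0,0,0],
    [0,0,0],
    [0,0,0]
  ]
}}

```text
clock: 3.1
ee_pos: [0.6547, -0.1005, 0.127]
ee_rot: [1.0, 0.024, 0.001, 0.0]
force: [0.2, -0.1, 0.4]
gripper_width: 0.002
grip_force: 0.0
```

```bash
python3 - <<'E'
from rig import *
from h import *
c=read_camera("scene");b=read_camera("top")
o=[cv2.resize(c["frame"][170:300,140:300],(533,433)),cv2.resize(b["frame"][130:260,240:345],(266,433)[0:1]+(433,))]
cv2.imwrite("pics/t1.png",cv2.hconcat(o)[:,:,::-1])
E
```

```text
(no output)
```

View pics/t1.png

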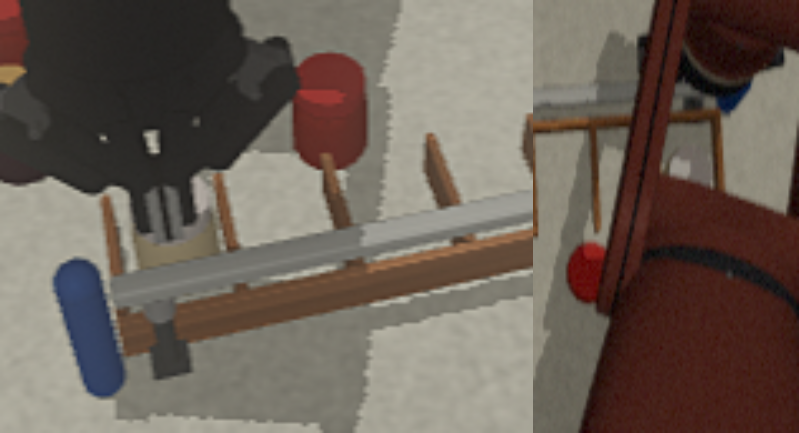

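The view shows the closed tip at about (170,235), above the rail and inside the first gap from the blue post. Lowering it.

{"fn": "move_arm", "kwargs": {
  "gripper": [0,0,0,0,0,0],
  "offset": [
    [0,0,0.012],
    [0,0,0.012],
    [0,0,0.006],
    [0,0,0.004],
    [0,0,0.003],
    [0,0,0]
  ],
  "turn": [
    [0,0,0],
    [0,0,0],
    [0,0,0],
    [0,0,0],
    [0,0,0],
    [0,0,0]
  ]
}}

```text
clock: 3.95
ee_pos: [0.6542, -0.0993, 0.0885]
ee_rot: [1.0, 0.025, -0.0, -0.0]
force: [-1.9, 1.8, 2.5]
gripper_width: -0.002
grip_force: 1.5
```

{"fn": "move_arm", "kwargs": {
  "gripper": [0,0,0,0,0,0,0,0,0,0,0],
  "offset": [
    [0,0,0.001],
    [0,0,0],
    [0,-0.008,0],
    [0,-0.008,0],
    [0,-0.008,0],
    [0,-0.008,0],
    [0,-0.008,0],
    [0,-0.008,0],
    [0,-0.008,0],
    [0,-0.006,0],
    [0,0,0]
  ],
  "turn": [
    [0,0,0],
    [0,0,0],
    [0,0,0],
    [0,0,0],
    [0,0,0],
    [0,0,0],
    [0,0,0],
    [0,0,0],
    [0,0,0],
    [0,0,0],
    [0,0,0]
  ]
}}

```text
clock: 5.32
ee_pos: [0.651, -0.0363, 0.0872]
ee_rot: [1.0, 0.025, -0.0, -0.001]
force: [0.5, 2.2, 2.9]
gripper_width: -0.002
grip_force: 1.8
```

{"fn": "move_arm", "kwargs": {
  "gripper": [0,0,0,0,0,0,0,0,0,0,0],
  "offset": [
    [0,0,0],
    [0,-0.008,0],
    [0,-0.008,0],
    [0,-0.008,0],
    [0,-0.008,0],
    [0,-0.008,0],
    [0,-0.008,0],
    [0,-0.008,0],
    [0,-0.004,0],
    [0,0,0],
    [0,0,0]
  ],
  "turn": [
    [0,0,0],
    [0,0,0],
    [0,0,0],
    [0,0,0],
    [0,0,0],
    [0,0,0],
    [0,0,0],
    [0,0,0],
    [0,0,0],
    [0,0,0],
    [0,0,0]
  ]
}}

```text
clock: 6.7
ee_pos: [0.648, 0.0233, 0.0872]
ee_rot: [1.0, 0.025, -0.0, -0.001]
force: [-0.6, 2.7, 3.0]
gripper_width: 0.0
grip_force: 1.8
```

{"fn": "move_arm", "kwargs": {
  "gripper": [0,0,0,0,0,0,0,0,0,0],
  "offset": [
    [0,0,-0.02],
    [0,0,-0.02],
    [0,0,-0.02],
    [-0.032,0.018,0],
    [-0.032,0.018,0],
    [-0.032,0.018,0],
    [-0.03,0.018,0],
    [0,0,0.02],
    [0,0,0.02],
    [0,0,0]
  ],
  "turn": [
    [0,0,0],
    [0,0,0],
    [0,0,0],
    [0,0,0],
    [0,0,0],
    [0,0,0],
    [0,0,0],
    [0,0,0],
    [0,0,0],
    [0,0,0]
  ]
}}

```text
clock: 7.95
ee_pos: [0.5249, -0.0557, 0.107]
ee_rot: [1.0, 0.025, -0.001, -0.0]
force: [0.2, -0.4, -0.3]
gripper_width: 0.001
grip_force: 0.0
```

```bash
python3 - <<'E'
from rig import *
from h import *
c=read_camera("scene")
cv2.imwrite("pics/t2.png",cv2.resize(c["frame"][150:300,130:330],(800,600))[:,:,::-1])
E
```

```text
(no output)
```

View pics/t2.png

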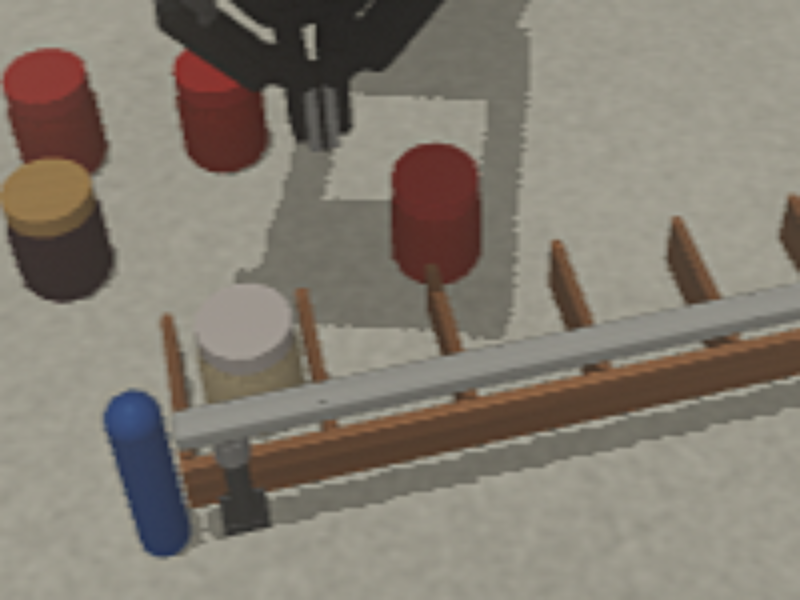

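The closed fingers are at about (320,145), clear of the tomato jar (435,215) on its −y side. I'll lower them and push sideways.

{"fn": "move_arm", "kwargs": {
  "gripper": [0,0,0,0,0,0,0,0,0,0,0,0,0,0],
  "offset": [
    [0,0,0.025],
    [0,0,0.025],
    [0,0,0.02],
    [0,-0.005,0],
    [0,-0.005,0],
    [0,-0.003,0],
    [0,-0.003,0],
    [0,-0.003,0],
    [0,-0.003,0],
    [0,-0.003,0],
    [0,-0.003,0],
    [0,-0.003,0],
    [0,0,0],
    [0,0,0]
  ],
  "turn": [
    [0,0,0],
    [0,0,0],
    [0,0,0],
    [0,0,0],
    [0,0,0],
    [0,0,0],
    [0,0,0],
    [0,0,0],
    [0,0,0],
    [0,0,0],
    [0,0,0],
    [0,0,0],
    [0,0,0],
    [0,0,0]
  ]
}}

```text
clock: 9.75
ee_pos: [0.5241, -0.0245, 0.0371]
ee_rot: [1.0, 0.025, -0.0, -0.0]
force: [0.8, -0.2, 0.1]
gripper_width: -0.004
grip_force: 0.1
```

```bash
cat > look.py <<'E'
from rig import *
from h import *
import sys
c=read_camera("scene")
th=np.radians(2.85);R=np.array([[np.cos(th),-np.sin(th)],[np.sin(th),np.cos(th)]]);t=[.5901,.0527]
p=np.array(observe()["ee_pos"][:2]);print("tcp local",(R.T@(p-t)).round(4),p)
for q,s in blobs(c,(0,120,40),(6,255,255),(120,150,330,260),100):
    # silhouette centroid ~ jar mid height
    w=ray(c,*q,.029);print(q,s,"local",(R.T@(w-t)).round(4))
cv2.imwrite(f"pics/{sys.argv[1]}.png",cv2.resize(c["frame"][150:300,130:330],(800,600))[:,:,::-1])
E
python3 look.py t3
```

```text
tcp local [-0.0698 -0.0738] [ 0.52402349 -0.02450954]
[183.9 175.5] [173, 160, 23, 33, 558] local [-0.1759 -0.1475]
[141.7 175.9] [131, 162, 25, 31, 488] local [-0.1959 -0.2335]
[246.9 203.4] [236, 186, 22, 33, 568] local [-0.0653 -0.0377]
```

View pics/t3.png

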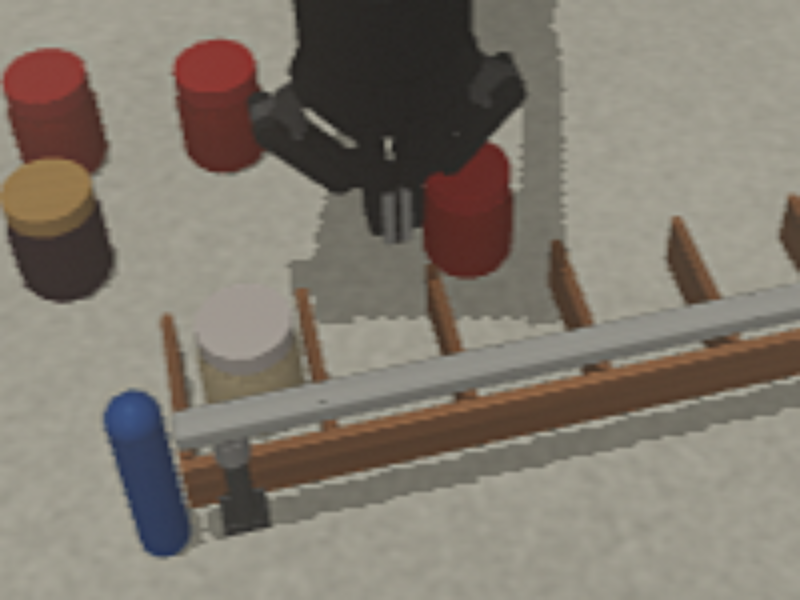

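{"fn": "move_arm", "kwargs": {
  "gripper": [0,0,0,0,0,0,0,0,0,0,0,0],
  "offset": [
    [0,-0.003,0],
    [0,-0.0025,0],
    [0,0,0],
    [0,0.006,0],
    [0,0.006,0],
    [-0.017,0,0],
    [-0.017,0,0],
    [-0.017,0,0],
    [0,-0.017,0],
    [0,-0.017,0],
    [0,-0.015,0],
    [0,0,0]
  ],
  "turn": [
    [0,0,0],
    [0,0,0],
    [0,0,0],
    [0,0,0],
    [0,0,0],
    [0,0,0],
    [0,0,0],
    [0,0,0],
    [0,0,0],
    [0,0,0],
    [0,0,0],
    [0,0,0]
  ]
}}

```text
clock: 11.3
ee_pos: [0.4714, 0.0166, 0.0373]
ee_rot: [1.0, 0.026, -0.0, -0.0]
force: [-0.5, -0.5, 0.4]
gripper_width: -0.003
grip_force: 0.0
```

```bash
python3 look.py t4
```

```text
tcp local [-0.1203 -0.0308] [0.47152694 0.01598513]
[184.5 175.8] [173, 160, 23, 33, 592] local [-0.1746 -0.1464]
[141.8 176. ] [131, 162, 24, 31, 489] local [-0.1955 -0.2333]
[248.6 200.9] [238, 184, 22, 35, 672] local [-0.071  -0.0327]
```

View pics/t4.png

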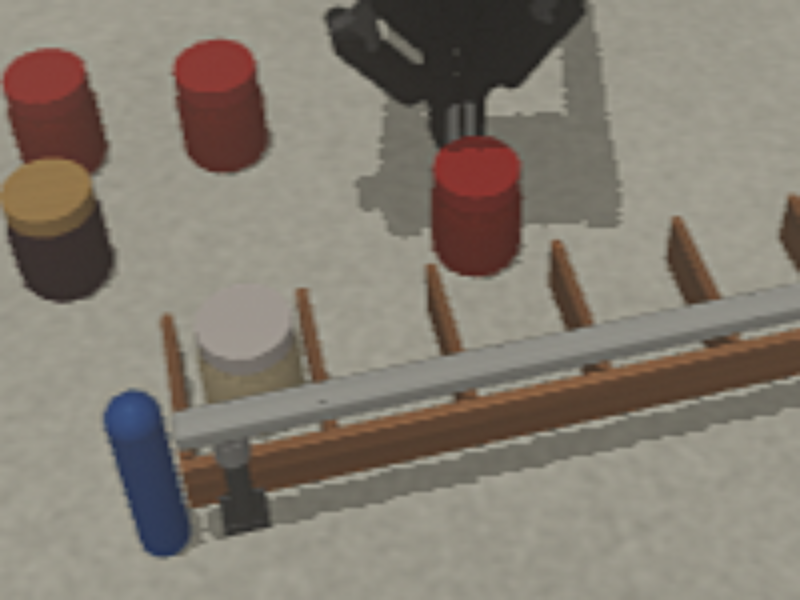

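```bash
python3 - <<'E'
from h import *
import pickle
S=pickle.load(open("scene.pkl","rb"))
th=np.radians(2.85);R=np.array([[np.cos(th),-np.sin(th)],[np.sin(th),np.cos(th)]]);t=np.array([.5901,.0527])
for q in [(431,266),(557,242),(676,219),(303,291),(167,317)]:
    u,v=(q[0]+.5)/4-.5+130,(q[1]+.5)/4-.5+150
    print(q,(R.T@(ray(S,u,v,.03)-t)).round(4))
E
```

```text
(431, 266) [-0.0369 -0.0634]
(557, 242) [-0.0369 -0.001 ]
(676, 219) [-0.0371  0.0601]
(303, 291) [-0.0365 -0.1246]
(167, 317) [-0.0364 -0.1871]
```

Jar and divider tips measured in the same view agree: the jar is at y ≈ −31.5 mm against a gap centre of −31. Pushing it in.

{"fn": "move_arm", "kwargs": {
  "gripper": [0,0,0,0,0,0,0,0,0,0,0,0,0,0,0,0,0,0],
  "offset": [
    [0.006,0,0],
    [0.004,0,0],
    [0.005,0,0],
    [0.006,0,0],
    [0.006,0,0],
    [0.006,0,0],
    [0.006,0,0],
    [0.006,0,0],
    [0.006,0,0],
    [0.006,0,0],
    [0.006,0,0],
    [0.006,0,0],
    [0.006,0,0],
    [0.006,0,0],
    [0.006,0,0],
    [0.005,0,0],
    [0.003,0,0],
    [0,0,0]
  ],
  "turn": [
    [0,0,0],
    [0,0,0],
    [0,0,0],
    [0,0,0],
    [0,0,0],
    [0,0,0],
    [0,0,0],
    [0,0,0],
    [0,0,0],
    [0,0,0],
    [0,0,0],
    [0,0,0],
    [0,0,0],
    [0,0,0],
    [0,0,0],
    [0,0,0],
    [0,0,0],
    [0,0,0]
  ]
}}

```text
clock: 13.6
ee_pos: [0.5666, 0.0199, 0.0374]
ee_rot: [1.0, 0.025, 0.0, 0.0]
force: [0.2, -0.1, -0.2]
gripper_width: -0.004
grip_force: 0.0
```

```bash
python3 look.py t5
```

```text
tcp local [-0.0253 -0.0316] [0.56643143 0.01988   ]
[183.8 175.5] [174, 160, 22, 33, 546] local [-0.1759 -0.1477]
[141.3 175.5] [131, 162, 22, 29, 465] local [-0.1974 -0.2343]
[259.2 224.7] [248, 213, 24, 24, 457] local [-0.0073 -0.0286]
```

View pics/t5.png

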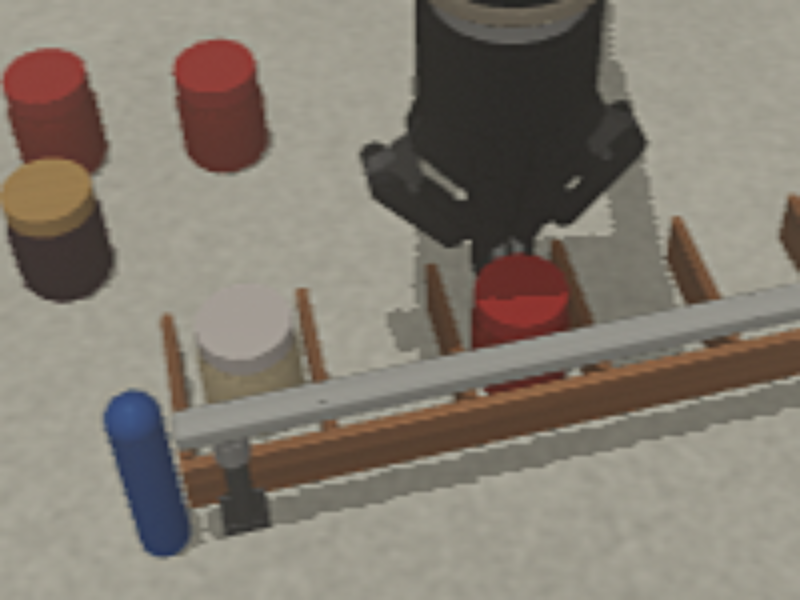

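The jar is inside the third gap at about (520,310), and about 8 mm remains to the wall. I'll finish slowly while watching the force.

{"fn": "move_arm", "kwargs": {
  "gripper": [0,0,0,0,0],
  "offset": [
    [0.002,0,0],
    [0.002,0,0],
    [0.002,0,0],
    [0.0015,0,0],
    [0,0,0]
  ],
  "turn": [
    [0,0,0],
    [0,0,0],
    [0,0,0],
    [0,0,0],
    [0,0,0]
  ]
}}

```text
clock: 14.28
ee_pos: [0.5739, 0.0202, 0.0373]
ee_rot: [1.0, 0.025, 0.0, 0.0]
force: [-0.4, 0.7, 0.8]
gripper_width: 0.001
grip_force: 0.2
```

{"fn": "move_arm", "kwargs": {
  "gripper": [0,0,0],
  "offset": [
    [0.001,0,0],
    [0.001,0,0],
    [0,0,0]
  ],
  "turn": [
    [0,0,0],
    [0,0,0],
    [0,0,0]
  ]
}}

```text
clock: 14.65
ee_pos: [0.5755, 0.0203, 0.0373]
ee_rot: [1.0, 0.025, -0.0, 0.0]
force: [-2.4, 0.5, 1.9]
gripper_width: -0.003
grip_force: 1.4
```

{"fn": "move_arm", "kwargs": {
  "gripper": [0,0,0],
  "offset": [
    [0.001,0,0],
    [0.001,0,0],
    [0,0,0]
  ],
  "turn": [
    [0,0,0],
    [0,0,0],
    [0,0,0]
  ]
}}

```text
clock: 15.02
ee_pos: [0.5756, 0.0204, 0.0369]
ee_rot: [1.0, 0.025, -0.002, -0.0]
force: [-10.8, -0.4, 6.2]
gripper_width: 0.003
grip_force: 4.9
```

The force has risen and the tool has stopped advancing, so the jar is against the wall. I'll draw back along −x, then rise and check.

{"fn": "move_arm", "kwargs": {
  "gripper": [0,0,0,0,0,0,0,0,0,0,0,0,0],
  "offset": [
    [-0.002,0,0],
    [-0.005,0,0],
    [-0.013,0,0],
    [-0.02,0,0],
    [-0.02,0,0],
    [-0.02,0,0],
    [0,0,-0.04],
    [0,0,-0.04],
    [0,0,-0.04],
    [-0.03,0,0],
    [-0.03,0,0],
    [0,0,0],
    [0,0,0]
  ],
  "turn": [
    [0,0,0],
    [0,0,0],
    [0,0,0],
    [0,0,0],
    [0,0,0],
    [0,0,0],
    [0,0,0],
    [0,0,0],
    [0,0,0],
    [0,0,0],
    [0,0,0],
    [0,0,0],
    [0,0,0]
  ]
}}

```text
clock: 16.65
ee_pos: [0.4383, 0.0134, 0.1576]
ee_rot: [1.0, 0.025, 0.001, 0.0]
force: [0.7, 1.1, -0.5]
gripper_width: -0.001
grip_force: 0.0
```

```bash
python3 look.py t6; python3 -c "
from rig import *
print(observe()['force'])"
```

```text
tcp local [-0.1534 -0.0317] [0.4384949  0.01342852]
[184.  175.5] [173, 160, 23, 33, 565] local [-0.1758 -0.1473]
[141.8 176. ] [131, 162, 24, 31, 491] local [-0.1955 -0.2333]
[260.5 226.3] [249, 217, 25, 20, 375] local [-0.003  -0.0273]
[ 0.71632066 -0.38630066 -0.76947597]
```

View pics/t6.png

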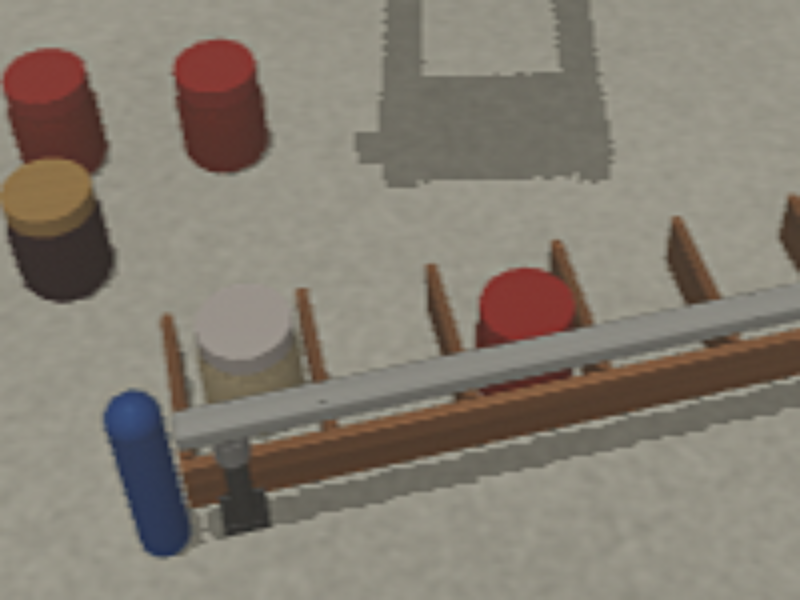

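The jar stands upright in the third gap with its lid centre at about (527,303). The bean and plum jars are unchanged and the hand is clear. I'll do one numeric check and hand in if it fits.

```bash
python3 - <<'E'
from h import *
import pickle
from rig import sign_off
S=pickle.load(open("scene.pkl","rb"))
th=np.radians(2.85);R=np.array([[np.cos(th),-np.sin(th)],[np.sin(th),np.cos(th)]]);t=np.array([.5901,.0527])
p=R.T@(ray(S,261.4,225.4,.058)-t)-[.003,-.0012];print(p)
if .010<p[0]<.024 and -.042<p[1]<-.02: print(sign_off())
E
```

```text
[ 0.01495347 -0.03122711]
the job is handed in; nothing more can be done
None
```

The job is handed in: I touched the rail lightly behind gaps 1, 2 and 3 in order, then pushed the tomato jar into the third gap until the force rose against the back wall, and drew the hand clear; a last camera check put the jar at x ≈ +15 mm, y ≈ −31 mm of the rack, though no verdict was returned.

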